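# Set the trimmer's spring-loaded gauge leg to its mark and close the cam lever one-handed

### The job

Zero the trimmer's gauge leg by pushing it all the way home until you feel it seat against its stop, then let its spring bring it out until the yellow pointer is level with the red mark. Holding it there, squeeze the red cam lever fully closed against the grip bar, and finish while still holding the leg at the mark with the lever shut: do not let go. Do not close the lever while the leg is away from the mark, and leave the red mark and everything else on the bench where they are.

Things in the scene. Friction and masses are not known exactly. Their poses are not given: they have to be found in the camera images.
- trimmer: desktop paper trimmer, fixed: grey bed 380 (x) x 300 (y) x 18 thick, origin at the centre of its underside, z up; its x axis points away from the robot (yaw varies within 0.35 rad), along the gauge leg, whose centre line is at y = -20. At the far end a dark sleeve (x 92 to 187, 44 wide, 52 above the bed) takes in the leg's aluminium tube (sizes in mm)
- trimmer_bed (a point): centre of the bed's top face, axes as the trimmer's. White scale strip on the bed at y = -113 to -93; green blade arm (stays down) along the edge at y = +143, up to 38 above the bed, its pivot post at the far end 50 (sizes in mm)
- leg_head: head of the gauge leg, slides along the trimmer's x; axes as the trimmer's, origin on the leg's centre line, at bed-top height, in the plane of the push plate's near face. Blue upright push plate: x 0 to 8, y -50 to 50, z 4 to 60. Aluminium grip bar fixed to it: x -38 to 0, y -12 to 0, z 9 to 53; the red lever stands beside it at +y. Bar and closed lever: 24 wide, y -12 to 12 (sizes in mm)
- push_face (a point): middle of the push plate's near face (towards the robot), 40 above the bed; pushing here along +x drives the leg home. A finger fits on each side of bar and lever, both pressing on the plate; squeezing the fingers together along y shuts the lever (sizes in mm)
- leg_tube (a joint): length of the gauge leg (m): 0 = home, against the hard stop in the sleeve; 0.09 = fully out, towards the robot, where it starts. A spring pushes it out with 5 N (fully out) to 7.5 N (home), so it runs out unless held, lever shut or not
- cam_lever (a joint): angle of the cam lever (rad): 0 = closed, along the grip bar; starts open, 0.35 to 0.55. Stiff (0.06 N m), stays where it is left
- lever_tip (a point): free end of the red cam lever, mid thickness, 40 above the bed. Lever 11.5 thick, 9 to 53 above the bed; pivots on a vertical pin at the plate (leg_head x +4, y +6), reaches 40 from the pin towards the robot; opened, the free end swings to +y (at 0.55 rad its outer face is out to leg_head y = +32) (sizes in mm)
- pointer (a point): end of the thin yellow pointer arm that sticks out of the head to -y over the scale, on the arm's middle line, which lies in the plane of the push plate's near face (the arm is 6 wide in x), 12 above the bed, 91 from the leg's centre line (sizes in mm)
- mark_point (a point): inner top end of the red mark tab (5 x 30 x 10) beside the scale, at the tab's middle in x. The leg is at the mark when point pointer and this point have the same x along the trimmer's axis (sizes in mm)
- mark (a joint): leg length (m) at which the mark tab is set, 0.025 to 0.065: the leg is at the mark when joint leg_tube equals this. Must not be moved
- card_stack: stack of white cards, loose block 85 x 50 x 24, lying on the trimmer bed near its blade side; bystander (origin: centre of the underside, z up) (sizes in mm)
- tape_roll: roll of yellow tape, ring of 54 diameter, 24 high, lying on the trimmer bed near its blade side; bystander (origin: centre of the underside, z up) (sizes in mm)
- ink_jar: jar of 70 diameter, 90 high, black cap, on the table to the right; bystander (origin: centre of the underside, z up) (sizes in mm)
- glue_bottle: white bottle of 56 diameter, 150 high, on the table to the left; bystander (origin: centre of the underside, z up) (sizes in mm)
- stapler: red and black stapler 140 x 34 x 43 on the table to the right; bystander (origin: centre of the underside, z up) (sizes in mm)
- pen_mug: empty blue cup of 76 diameter, 95 high, on the table to the left; bystander (origin: centre of the underside, z up) (sizes in mm)

How it is judged:
On the way, in this order (a step that is already met when the one before it is completed fails the run):
1. the leg is pushed home against its stop, lever still open (value of joint leg_tube below 0.003 m and value of joint cam_lever above 0.2 rad), for 0.1 s.
2. the leg is held at the mark with the lever still open (x of pointer in the frame of mark_point between -0.004 and 0.004 m and value of joint cam_lever above 0.2 rad and contact force between the fingers and leg_head above 1.5 N), for 0.1 s.
3. the lever is closed while the leg is held at the mark (x of pointer in the frame of mark_point between -0.004 and 0.004 m and value of joint cam_lever below 0.07 rad and contact force between the fingers and leg_head above 1.5 N), for 0.2 s.
At the end, for the whole second after the job is handed in: The pointer is within 4 mm of the mark along the scale, the cam lever is within 0.07 rad of closed, the leg is still and the fingers hold the leg's head (over 1.5 N); the mark has moved less than 3 mm, the bystanders less than 30 mm (all of step 3 and velocity of joint leg_tube between -0.01 and 0.01 m/s and distance of mark_point from where it was at the start of the episode below 0.003 m and distance of each of card_stack, tape_roll, ink_jar, glue_bottle, stapler, pen_mug from where it was at the start of the episode below 0.03 m); the arm keeps its last pose, push and grip.
It fails at once if the lever is closed (below 0.15 rad) while the leg is more than 8 mm from the mark (value of joint cam_lever below 0.15 rad and not (x of pointer in the frame of mark_point between -0.008 and 0.008 m)).
It fails at once if the red mark is pushed along the scale (distance of mark_point from where it was at the start of the episode above 0.003 m).
It fails at once if a bystander is shoved or knocked over (distance of any of card_stack, tape_roll, ink_jar, glue_bottle, stapler, pen_mug from where it was at the start of the episode above 0.03 m or angle between any of card_stack, tape_roll, ink_jar, glue_bottle, stapler, pen_mug's own z axis and vertical above 0.5 rad).
It also fails if it takes over 38 s, if anything falls off the work surface, if the arm or the gripper's body presses on something with over 40 N, if the wrist force passes 120 N, or if a joint passes its speed limit or range.

### The arm

A 6-joint arm with a two-finger parallel gripper is mounted at the origin on the work surface. World frame = base frame: x ahead of the robot, y to its left, z up, the work surface at z = 0. Lengths are in m, angles in rad, forces in N, time in s.
With the tool pointing down it reaches from about 0.275 to 0.75 m from the base axis. Payload 10.2 kg.
Tool frame: the origin (TCP) lies midway between the tips of the shut fingers; the grasp point (between the pads) lies 19 mm behind it (manip.grasp_offset is the distance from the TCP to the grasp point, in m); z points along the fingers, x is the direction in which the jaws open and shut, and the axes are right-handed (so a half turn about z gives the same grasp; the last joint's range is limited). The gripper opens to 88 mm and grips with 3 to 60 N. Pads are 18 mm wide; open, the fingers measure 123 mm over their backs; the gripper's body (75 mm by 187 mm) begins 45 mm behind the grasp point.
Start: joints at [-1.545, 0.313, 1.498, -0, 1.331, -0.223], TCP at [0.129, -0.509, 0.204] pointing down, gripper open.
Joint ranges: [-2.94, 2.94], [-0.97, 2.17], [0.19, 2.56], [-1.23, 4.37], [0.02, 3.11], [-2.88, 2.88]. Speed limits (rad/s): [2.39, 2.39, 3.01, 3.14, 3.14, 3.14].

### API

Orientations are given as a unit quaternion [x, y, z, w].
In Python, from rig import telemetry, imaging, order, manip gives the robot as it stands. The module is installed in compiled form; this text tells all that it offers.
- The arm moves only by the shell command python3 -m pendant 'ROWS'. ROWS is text: rows parted by semicolons, each of 7 numbers parted by spaces: the shift along the tool's x, y, z in m, then the turn, a rotation vector about the tool's x, y, z in rad, then the finger opening in m, from 0 to 0.0881. A call has 1 to 8 rows; each row shifts and turns the commanded pose from where the row before left it, along the tool's axes as they then stand; what a row does not reach is not made up. A row lasts 1/12 s, in which the tool goes at most 41.7 mm and 7.16 degrees, less where a joint would pass 70% of its speed; a pose out of reach is approached as far as the arm can. A call is refused whole if a number of a shift passes 0.0417 or a number of a turn 0.125, either way. A call with a gripper value outside its range is refused whole. The fingers move at their own pace and stop on an object; the grip force is fixed at half the most. Time passes only in rows, so rows that do not move let the fingers close. It gives the time, the measured TCP pose, the force and the opening at its end, in the units of the state.
- telemetry.get_state(): the state, without advancing time (a new reading comes with each control period).
- imaging.snapshot(name): name is "side" or "top"; returns a dict with "color" (400x640x3 uint8, blue, green, red), "depth" (400x640 float32, m along the optical axis (not along the pixel's ray), 0 where there is no reading), "K" (3x3 intrinsics, pixels), "position" and "attitude" of the camera in the world. Camera axes: x right, y up, looking along -z (the intrinsics and any distortion apply to the point x, -y, -z); pixel columns grow to the right and rows downward; lengths in m; the calibration is good to about 2 mm. A picture is of the moment at which its call begins.
- order.close_job(): hands the job in, once; it reports no verdict.
The state is a dict: "time": time; "joint_positions": joint angles; "qd": joint speeds; "effort": joint torques, N m; "eef_pos": TCP position; "orientation": TCP orientation; "force": force on the tool from outside, world axes, zero at the start; "ft_torque": the same for the moment, N m; "width": opening from 0.0 (shut) to 1.0 (fully open).
Only numpy, scipy, OpenCV 4.12 (cv2) and the standard library are available. Lean on these libraries where they do the work, as an engineer would, in place of code of your own. Each camera call takes 0.05 s, during which the arm holds its last target.

## Working session

There is one attempt and no reset: what is moved stays moved. The work goes in short steps, Python scripts to look and compute and a shell command to move; the robot and the scene stay as the last step left them, time stands still between calls to the robot, and variables do not carry over. Pictures are saved under pics/ and viewed, and the job is handed in when it is done.

```bash
mkdir -p pics; cat > h.py <<'E'
import numpy as np,cv2
from rig import telemetry, imaging, order, manip
from scipy.spatial.transform import Rotation as R
def snap(n,f):
    s=imaging.snapshot(n); cv2.imwrite('pics/'+f+'.png',s['color']); np.savez('pics/'+f+'.npz',**s); return s
def att(s):
    a=np.array(s['attitude']); return a if a.shape==(3,3) else R.from_quat(a).as_matrix()
def pt(s,u,v,d=None,z=None):
    K=s['K']; r=np.array([(u-K[0,2])/K[0,0],-(v-K[1,2])/K[1,1],-1.]); r=att(s)@r; p=np.array(s['position'])
    if z is not None: return p+r*(z-p[2])/r[2]
    if d is None: d=s['depth'][int(v),int(u)]
    return p+r*d
E
python3 - <<'E'
from h import *
for n in('side','top'):
    s=snap(n,n+'0'); print(n,s['K'],s['position'],s['attitude'],[k for k in s])
print(telemetry.get_state(),manip.grasp_offset)
E
```

```text
side [[439.64961978   0.         320.37445044]
 [  0.         439.64961978 206.16328867]
 [  0.           0.           1.        ]] [-0.04781201  0.65483066  0.81453958] [-0.14327953  0.3965569   0.84701728 -0.32369019] ['color', 'depth', 'K', 'position', 'attitude']
top [[380.06014487   0.         319.86478164]
 [  0.         380.06014487 199.26493794]
 [  0.           0.           1.        ]] [ 3.36419084e-01 -5.05936687e-04  1.21366948e+00] [-0.07021835  0.07278805  0.71758775 -0.6890857 ] ['color', 'depth', 'K', 'position', 'attitude']
{'time': 0.1, 'joint_positions': array([-1.54538672e+00,  3.13411037e-01,  1.49831391e+00, -7.92520285e-06,
        1.33099216e+00, -2.23434921e-01]), 'qd': array([-0.00106108, -0.00136109, -0.00282515, -0.00010699,  0.00150383,
       -0.00036873]), 'effort': array([ 3.37437217e-03, -4.02813399e+01, -2.52647799e+01,  6.95221452e-02,
        3.41429736e-02, -5.87734576e-05]), 'eef_pos': array([ 0.12926125, -0.50859087,  0.20352739]), 'orientation': array([ 7.89393968e-01, -6.13886673e-01, -3.59284861e-04, -4.32465734e-04]), 'force': array([ 1.04419621, -0.71640021,  0.65379693]), 'ft_torque': array([-0.00356524,  0.03565997,  0.01696197]), 'width': 0.9976676045101246} 0.0187
```

View pics/side0.png

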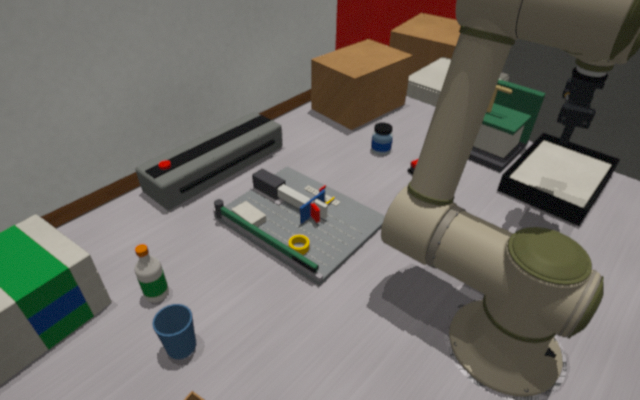

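View pics/top0.png

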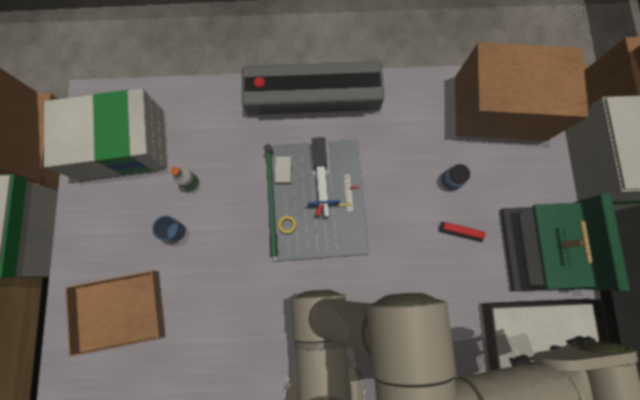

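```bash
python3 - <<'E'
import cv2
a=cv2.imread('pics/top0.png')[130:265,250:380]; cv2.imwrite('pics/c1.png',cv2.resize(a,None,fx=4.4,fy=4.4,interpolation=cv2.INTER_CUBIC))
a=cv2.imread('pics/side0.png')[160:280,205:395]; cv2.imwrite('pics/c2.png',cv2.resize(a,None,fx=4.2,fy=4.2,interpolation=cv2.INTER_CUBIC))
E
```

```text
(no output)
```

View pics/c1.png

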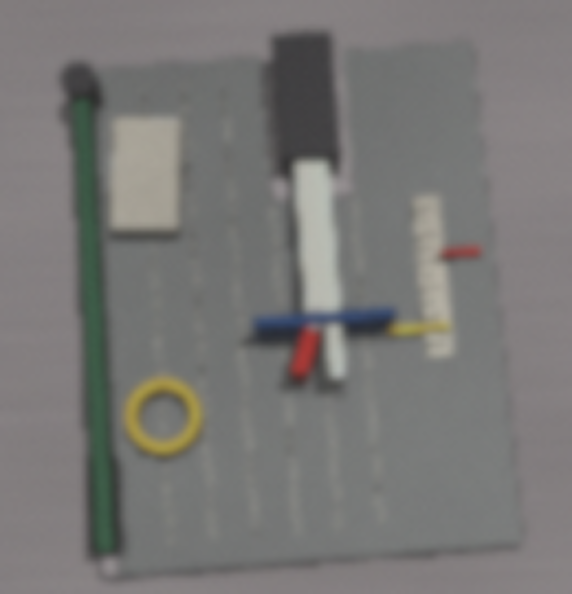

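View pics/c2.png

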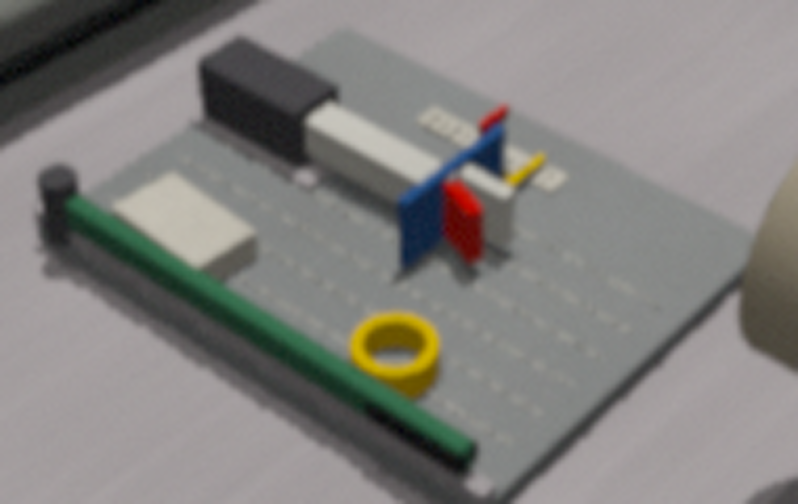

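The top crop shows the bed corners at about (520,545), (108,574) and (470,40). The pointer tip is at about (446,327), the mark's inner end at about (442,254), and the plate runs from (255,325) to (393,315).

```bash
cat >> h.py <<'E'
def load(f): return dict(np.load('pics/'+f+'.npz'))
E
python3 - <<'E'
from h import *
s=load('top0')
def c(u,v,z): return pt(s,250+(u+.5)/4.4-.5,130+(v+.5)/4.4-.5,z=z)
print(np.array([pt(s,u,v) for u,v in((340,245),(340,150),(290,250),(340,225))]).round(4))
P={'nr':(520,545,.018),'nl':(108,574,.018),'fr':(472,40,.018),'ptr':(446,327,.03),'mark':(442,254,.028),'marko':(480,251,.028),'plateL':(256,320,.078),'plateR':(393,312,.078),'barR':(346,378,.071),'barL':(329,381,.071)}
Q={k:c(*v)[:2] for k,v in P.items()}
for k in Q: print(k,Q[k].round(4))
d=Q['fr']-Q['nr'];print(np.arctan2(d[1],d[0]),np.hypot(*d)); e=Q['nl']-Q['nr'];print(np.arctan2(-e[0],e[1]),np.hypot(*e))
# depth-based plane segmentation of bed top -> minAreaRect
import cv2
d=s['depth'];K=s['K']
v,u=np.mgrid[0:400,0:640]
r=np.stack([(u-K[0,2])/K[0,0],-(v-K[1,2])/K[1,1],-np.ones(u.shape)],-1)@att(s).T
X=r*d[...,None]+s['position']
sub=X[135:262,262:375].reshape(-1,3)
m=(sub[:,2]>.011)&(sub[:,2]<.1)
rect=cv2.minAreaRect(sub[m][:,:2].astype(np.float32)*1000);print(rect, np.median(sub[(sub[:,2]>.01)&(sub[:,2]<.03)][:,2]))
m=(sub[:,2]>.055)&(sub[:,2]<.1); print(sub[m].shape)
E
```

```text
[[ 0.4333 -0.0672  0.0151]
 [ 0.7468 -0.0834  0.0126]
 [ 0.424   0.0901  0.0162]
 [ 0.4964 -0.0704  0.0157]]
nr [ 0.4033 -0.1523]
nl [0.3948 0.1399]
fr [ 0.782 -0.141]
ptr [ 0.5603 -0.1078]
mark [ 0.6149 -0.1081]
marko [ 0.616  -0.1359]
plateL [0.5615 0.0277]
plateR [ 0.5633 -0.0673]
barR [ 0.5195 -0.0329]
barL [ 0.5179 -0.0211]
0.029862773046207196 0.3788935912403616
0.0290810031667411 0.2923846690880697
((586.8330688476562, 5.2296905517578125), (380.1536865234375, 305.3330078125), 2.1885790824890137) 0.016569461257598173
(1082, 3)
```

```bash
cat >> h.py <<'E'
YAW=.03; O=np.array([.558,-.0195])   # leg head origin, fully out
def go(lx,ly,z):
    st=telemetry.get_state(); p=st['eef_pos']; Rt=R.from_quat(st['orientation'])
    c,s=np.cos(YAW),np.sin(YAW)
    t=np.array([O[0]+c*lx-s*ly,O[1]+s*lx+c*ly,z])
    Rd=np.array([[s,-c,0],[-c,-s,0],[0,0,-1.]]) # tool x=-trimmer y, tool y=-trimmer x
    rv=(Rt.inv()*R.from_matrix(Rd)).as_rotvec()
    print('target',t.round(4),'shift(desired axes)',(Rd.T@(t-p)).round(4),'rotvec',rv.round(4),'len',np.linalg.norm(t-p).round(3))
def loc():
    st=telemetry.get_state(); d=st['eef_pos'][:2]-O; c,s=np.cos(YAW),np.sin(YAW)
    f=st['force'];print('t',st['time'],'loc',np.round([c*d[0]+s*d[1],-s*d[0]+c*d[1],st['eef_pos'][2]],4),'F',np.round([c*f[0]+s*f[1],-s*f[0]+c*f[1],f[2]],2),'w',round(st['width']*.0881,4))
E
python3 -c "
from h import *
go(-.055,.009,.12)"; python3 -m pendant '0 0 0 0 0 .108 .066; 0 0 0 0 0 .108 .066'; python3 -c "
from h import *
go(-.055,.009,.12)"
```

```text
target [ 0.5028 -0.0122  0.12  ] shift(desired axes) [-0.485  -0.3882  0.0835] rotvec [-1.000e-04  1.100e-03  2.188e-01] len 0.627
time: 0.27
eef_pos: [0.1293, -0.5087, 0.2037]
orientation: [0.717, -0.697, -0.0, -0.0]
force: [0.6, -0.8, -0.9]
width: 0.871
target [ 0.5028 -0.0122  0.12  ] shift(desired axes) [-0.4851 -0.3882  0.0837] rotvec [-0.      0.0008 -0.002 ] len 0.627
```

```bash
python3 -m pendant '-.03 -.024 0 0 0 0 .066;-.03 -.024 0 0 0 0 .066;-.03 -.024 0 0 0 0 .066;-.03 -.024 0 0 0 0 .066;-.03 -.024 0 0 0 0 .066;-.03 -.024 0 0 0 0 .066;-.03 -.024 0 0 0 0 .066;-.03 -.024 0 0 0 0 .066'; python3 -m pendant '-.03 -.024 0 0 0 0 .066;-.03 -.024 0 0 0 0 .066;-.03 -.024 0 0 0 0 .066;-.03 -.024 0 0 0 0 .066;-.03 -.024 0 0 0 0 .066;-.03 -.024 0 0 0 0 .066;-.03 -.024 0 0 0 0 .066;0 0 0 0 0 0 .066';  python3 -c "
from h import *
go(-.055,.009,.12)"
```

```text
time: 0.93
eef_pos: [0.3139, -0.2609, 0.2039]
orientation: [0.718, -0.696, -0.0, -0.0]
force: [-0.2, -0.6, 0.4]
width: 0.747
time: 1.6
eef_pos: [0.4764, -0.0427, 0.2036]
orientation: [0.72, -0.693, -0.0, -0.001]
force: [0.2, 0.6, 0.6]
width: 0.749
target [ 0.5028 -0.0122  0.12  ] shift(desired axes) [-0.0297 -0.0273  0.0836] rotvec [-0.0003  0.0014  0.0082] len 0.093
```

```bash
python3 -m pendant '-.015 -.0137 0.02 0 0 .008 .066;-.015 -.0137 .02 0 0 0 .066;0 0 .02 0 0 0 .066;0 0 .02 0 0 0 .066;0 0 0 0 0 0 .066'; python3 - <<'E'
from h import *
go(-.055,.009,.038); loc()
s=snap('side','s1');a=s['color'][120:290,200:400]; cv2.imwrite('pics/s1c.png',cv2.resize(a,None,fx=4,fy=4,interpolation=cv2.INTER_CUBIC)[:600])
s=snap('top','t1');a=s['color'][130:265,250:380]; cv2.imwrite('pics/t1c.png',cv2.resize(a,None,fx=4.4,fy=4.4,interpolation=cv2.INTER_CUBIC))
E
```

```text
time: 2.02
eef_pos: [0.4987, -0.0161, 0.1205]
orientation: [0.716, -0.698, -0.003, 0.002]
force: [-1.1, 0.9, -0.2]
width: 0.75
target [ 0.5028 -0.0122  0.038 ] shift(desired axes) [-0.0039 -0.0041  0.0825] rotvec [ 0.0067  0.0019 -0.005 ] len 0.083
t 2.0167 loc [-0.0591  0.0051  0.1205] F [-1.04  0.93 -0.19] w 0.066
```

View pics/s1c.png

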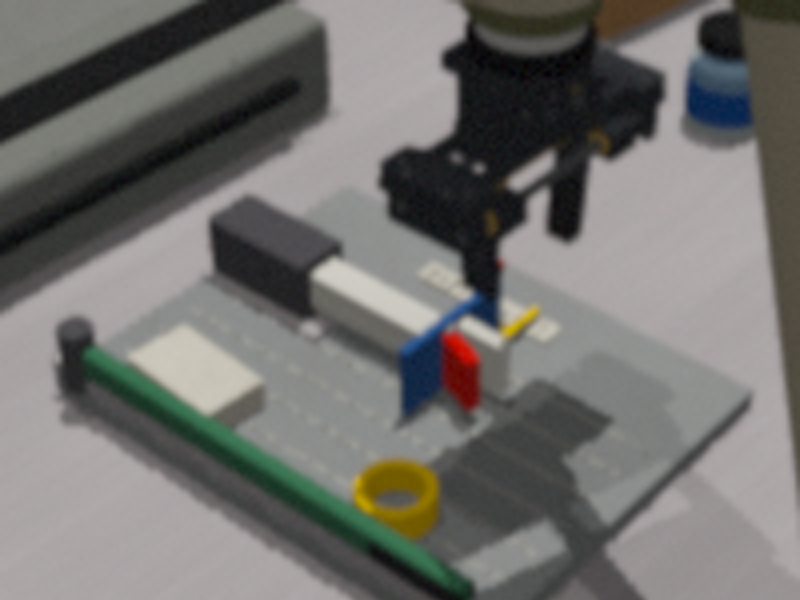

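View pics/t1c.png

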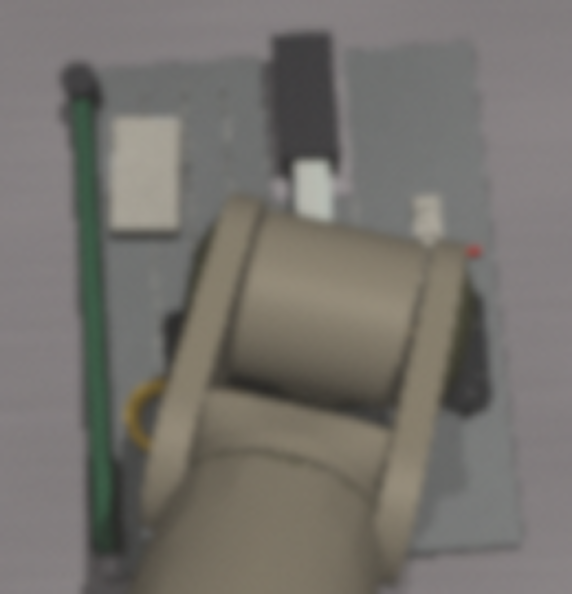

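```bash
python3 -m pendant '-.002 0 0.02 0 0 0 .066;0 0 .02 0 0 0 .066;0 0 .02 0 0 0 .066;0 0 .02 0 0 0 .066;0 0 0 0 0 0 .066;0 0 0 0 0 0 .066'; python3 - <<'E'
from h import *
go(-.055,.009,.038); loc()
s=snap('side','s2');a=s['color'][140:290,220:400]; cv2.imwrite('pics/s2c.png',cv2.resize(a,None,fx=4,fy=4,interpolation=cv2.INTER_CUBIC)[:600])
E
```

```text
time: 2.62
eef_pos: [0.5012, -0.0149, 0.0451]
orientation: [0.716, -0.698, 0.0, -0.0]
force: [-0.2, -0.2, 1.1]
width: 0.751
target [ 0.5028 -0.0122  0.038 ] shift(desired axes) [-0.0027 -0.0016  0.0071] rotvec [-0.0005 -0.0002 -0.0055] len 0.008
t 2.6167 loc [-0.0566  0.0063  0.0451] F [-0.23 -0.17  1.1 ] w 0.0661
```

View pics/s2c.png

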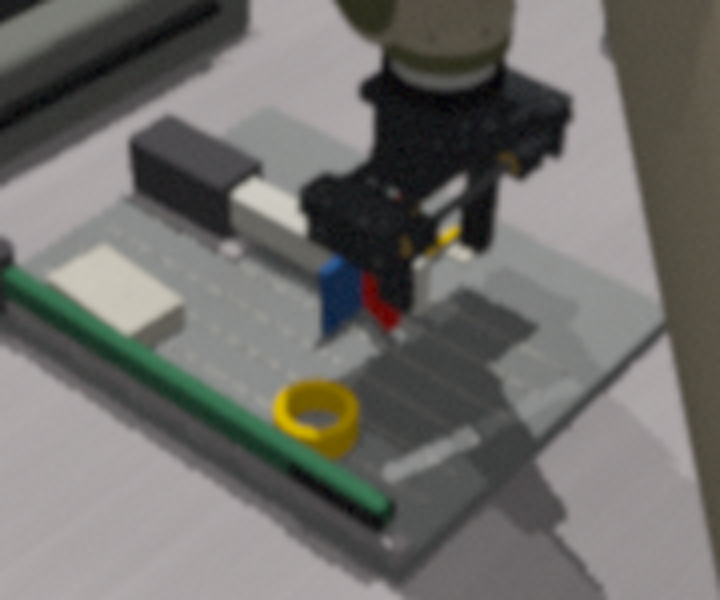

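```bash
python3 -m pendant '-.003 0 0.006 0 0 -.005 .066;0 0 0 0 0 0 .066;0 -.01 0 0 0 0 .066;0 -.01 0 0 0 0 .066;0 -.01 0 0 0 0 .066;0 0 0 0 0 0 .066;0 0 0 0 0 0 .066'; python3 -c "
from h import *
loc()";python3 -m pendant '0 -.006 0 0 0 0 .066;0 -.006 0 0 0 0 .066;0 0 0 0 0 0 .066;0 0 0 0 0 0 .066'; python3 -c "
from h import *
loc()";python3 -m pendant '0 -.005 0 0 0 0 .066;0 -.005 0 0 0 0 .066;0 0 0 0 0 0 .066;0 0 0 0 0 0 .066'; python3 -c "
from h import *
loc();go(0,.009,.038)
s=snap('side','s3');a=s['color'][140:290,220:400]; cv2.imwrite('pics/s3c.png',cv2.resize(a,None,fx=4,fy=4,interpolation=cv2.INTER_CUBIC)[:600])"
```

```text
time: 3.25
eef_pos: [0.5308, -0.0105, 0.0383]
orientation: [0.718, -0.696, 0.0, -0.0]
force: [-0.6, -0.4, 0.9]
width: 0.749
t 3.25 loc [-0.027   0.0098  0.0383] F [-0.59 -0.35  0.9 ] w 0.066
time: 3.58
eef_pos: [0.5428, -0.0103, 0.038]
orientation: [0.718, -0.696, 0.0, 0.0]
force: [0.2, -0.3, 0.2]
width: 0.75
t 3.5833 loc [-0.0149  0.0097  0.038 ] F [ 0.18 -0.32  0.17] w 0.0661
time: 3.92
eef_pos: [0.5523, -0.0098, 0.0378]
orientation: [0.718, -0.696, -0.001, 0.0]
force: [-4.8, 0.1, 3.1]
width: 0.748
t 3.9167 loc [-0.0054  0.0098  0.0378] F [-4.77  0.23  3.13] w 0.0659
target [ 0.5577 -0.0105  0.038 ] shift(desired axes) [ 0.0008 -0.0054 -0.0002] rotvec [ 0.0013  0.0003 -0.0002] len 0.005
```

View pics/s3c.png

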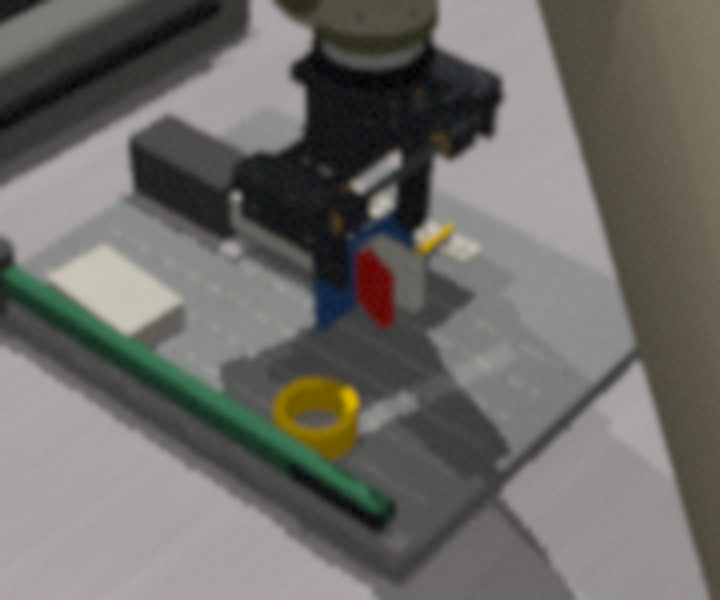

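```bash
python3 -m pendant '0 -.012 0 0 0 0 .066;0 -.012 0 0 0 0 .066;0 -.012 0 0 0 0 .066;0 -.012 0 0 0 0 .066;0 -.012 0 0 0 0 .066;0 -.012 0 0 0 0 .066;0 0 0 0 0 0 .066;0 0 0 0 0 0 .066'; python3 -c "
from h import *
loc()";python3 -m pendant '0 -.003 0 0 0 0 .066;0 0 0 0 0 0 .066;0 -.003 0 0 0 0 .066;0 0 0 0 0 0 .066;0 0 0 0 0 0 .066'; python3 -c "
from h import *
loc();go(.09,.009,.038)
s=snap('side','s4');a=s['color'][140:290,220:400]; cv2.imwrite('pics/s4c.png',cv2.resize(a,None,fx=4,fy=4,interpolation=cv2.INTER_CUBIC)[:600])"
```

```text
time: 4.63
eef_pos: [0.624, -0.0074, 0.0376]
orientation: [0.718, -0.696, -0.001, 0.0]
force: [-6.7, 1.7, 3.0]
width: 0.752
t 4.6333 loc [0.0663 0.0101 0.0376] F [-6.63  1.91  2.98] w 0.0663
time: 5.05
eef_pos: [0.6295, -0.0072, 0.0377]
orientation: [0.718, -0.696, -0.001, 0.001]
force: [-6.7, 2.1, 2.2]
width: 0.749
t 5.05 loc [0.0718 0.0102 0.0377] F [-6.65  2.3   2.18] w 0.066
target [ 0.6477 -0.0078  0.038 ] shift(desired axes) [ 0.0012 -0.0182 -0.0003] rotvec [ 0.0025  0.0009 -0.0002] len 0.018
```

View pics/s4c.png

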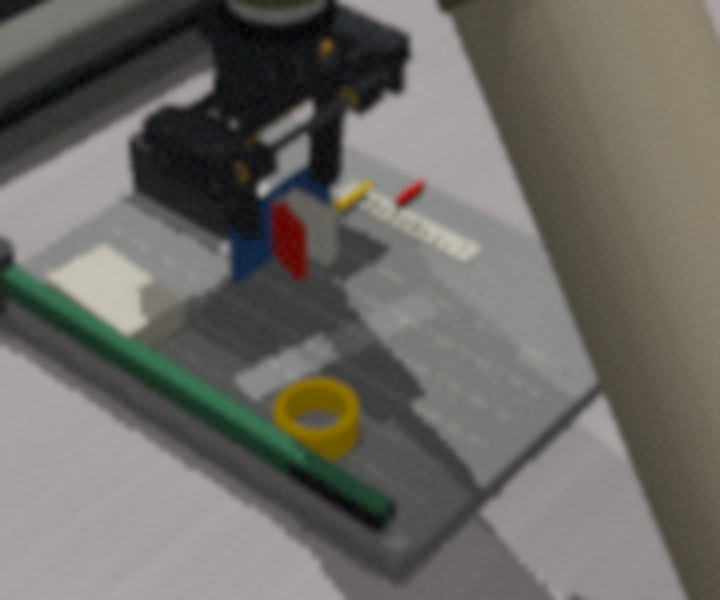

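```bash
python3 -m pendant '0 -.003 0 0 0 0 .066;0 0 0 0 0 0 .066;0 -.003 0 0 0 0 .066;0 0 0 0 0 0 .066;0 0 0 0 0 0 .066'; python3 -c "
from h import *
loc()";python3 -m pendant '0 -.002 0 0 0 0 .066;0 0 0 0 0 0 .066; 0 0 0 0 0 0 .066'; python3 -c "
from h import *
loc()";python3 -m pendant '0 -.002 0 0 0 0 .066;0 0 0 0 0 0 .066; 0 0 0 0 0 0 .066'; python3 -c "
from h import *
loc()"
```

```text
time: 5.52
eef_pos: [0.6355, -0.007, 0.0376]
orientation: [0.718, -0.696, -0.001, 0.001]
force: [-7.6, 1.8, 2.0]
width: 0.75
t 5.5167 loc [0.0778 0.0102 0.0376] F [-7.51  2.02  2.02] w 0.0661
time: 5.77
eef_pos: [0.6374, -0.0069, 0.0377]
orientation: [0.718, -0.696, -0.001, 0.001]
force: [-7.4, 3.3, 2.2]
width: 0.75
t 5.7667 loc [0.0798 0.0102 0.0377] F [-7.3   3.51  2.23] w 0.0661
time: 6.02
eef_pos: [0.6377, -0.0069, 0.0375]
orientation: [0.717, -0.697, -0.003, 0.002]
force: [-16.0, 2.7, 6.3]
width: 0.751
t 6.0167 loc [0.08   0.0102 0.0375] F [-15.92   3.19   6.3 ] w 0.0661
```

```bash
python3 -m pendant '0 -.0015 0 0 0 0 .066;0 0 0 0 0 0 .066; 0 0 0 0 0 0 .066'; python3 -c "
from h import *
loc()
s=snap('side','s5');a=s['color'][160:260,220:370]; cv2.imwrite('pics/s5c.png',cv2.resize(a,None,fx=5,fy=5,interpolation=cv2.INTER_CUBIC)[:600])"
```

```text
time: 6.27
eef_pos: [0.6378, -0.0068, 0.0374]
orientation: [0.717, -0.697, -0.004, 0.003]
force: [-24.3, 2.8, 11.9]
width: 0.747
t 6.2667 loc [0.0802 0.0103 0.0374] F [-24.24   3.54  11.88] w 0.0658
```

View pics/s5c.png

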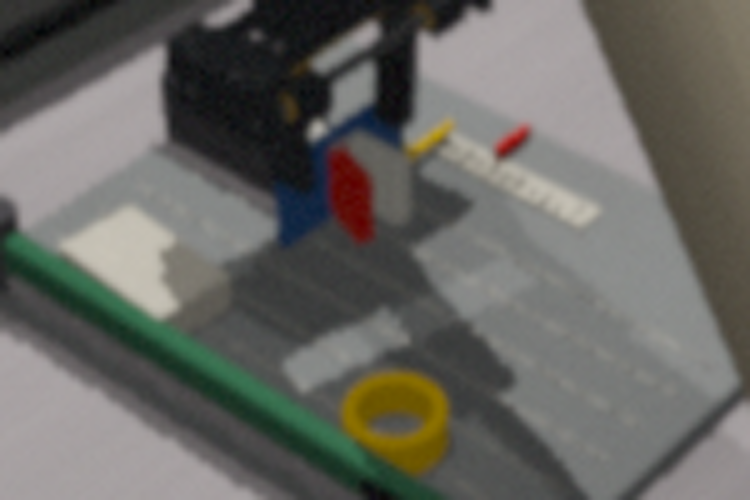

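```bash
python3 - <<'E'
from h import *
def lx(p):
    d=p[:2]-O; c,s_=np.cos(YAW),np.sin(YAW); return np.round([c*d[0]+s_*d[1],-s_*d[0]+c*d[1]],4)
s=load('s5')
for f in('s4','s5'):
    s=load(f);C=s['color'];a=C[170:205,295:335]; cv2.imwrite(f'pics/{f}z.png',cv2.resize(a,None,fx=16,fy=16,interpolation=cv2.INTER_NEAREST))
s=load('top0');a=s['color'][175:215,325:370];cv2.imwrite('pics/t0z.png',cv2.resize(a,None,fx=14,fy=14,interpolation=cv2.INTER_NEAREST))
E
```

```text
(no output)
```

View pics/s5z.png

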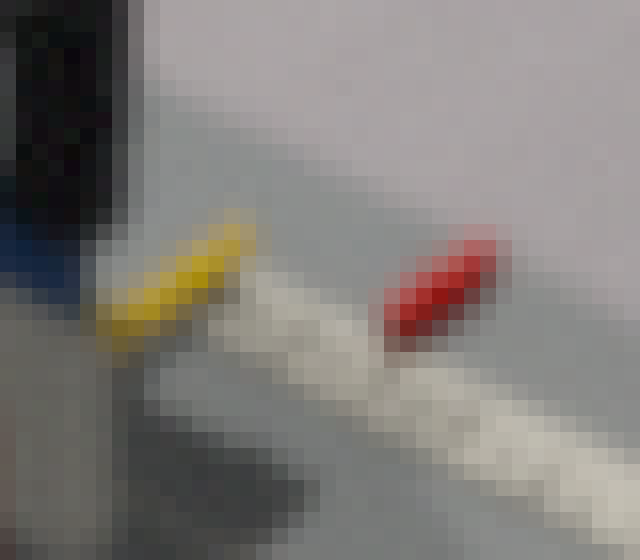

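View pics/t0z.png

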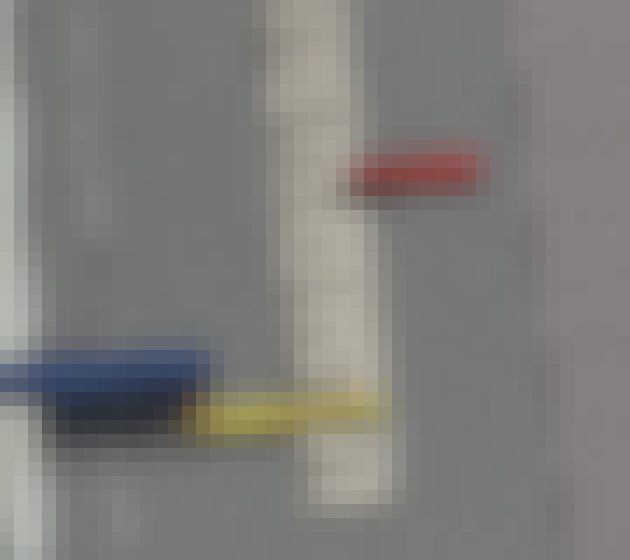

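```bash
python3 -m pendant '0 .005 0 0 0 0 .066;0 .005 0 0 0 0 .066;0 .005 0 0 0 0 .066;0 .005 0 0 0 0 .066;0 .005 0 0 0 0 .066;0 .005 0 0 0 0 .066;0 .005 0 0 0 0 .066;0 .002 0 0 0 0 .066'; python3 -m pendant '0 0 0 0 0 0 .066;0 0 0 0 0 0 .066';python3 - <<'E'
from h import *
loc()
s=snap('side','s6');C=s['color'];a=C[170:205,295:335]; cv2.imwrite(f'pics/s6z.png',cv2.resize(a,None,fx=16,fy=16,interpolation=cv2.INTER_CUBIC))
E
```

```text
time: 6.98
eef_pos: [0.6036, -0.0081, 0.0377]
orientation: [0.718, -0.697, -0.001, 0.001]
force: [-6.1, 1.1, 0.5]
width: 0.745
time: 7.15
eef_pos: [0.6038, -0.0081, 0.0377]
orientation: [0.717, -0.697, -0.001, 0.001]
force: [-6.6, 0.7, 0.9]
width: 0.751
t 7.15 loc [0.0461 0.01   0.0377] F [-6.55  0.91  0.88] w 0.0661
```

View pics/s6z.png

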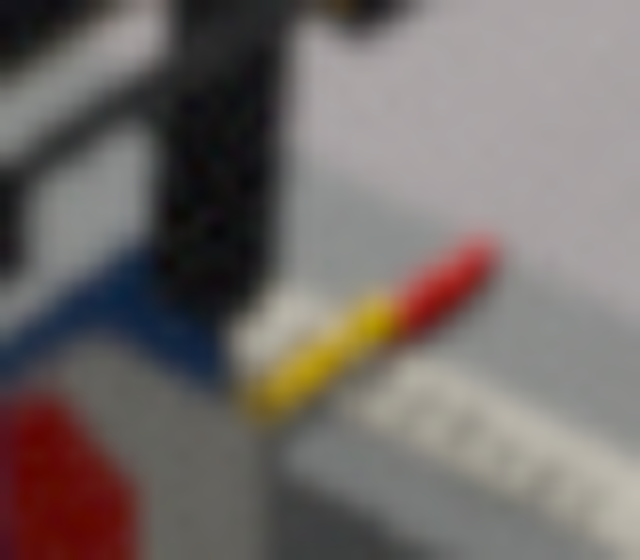

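```bash
python3 - <<'E'
from h import *
def lx(p):
    d=p[:2]-O; c,s_=np.cos(YAW),np.sin(YAW); return np.round(1000*np.array([c*d[0]+s_*d[1],-s_*d[0]+c*d[1]]),1)
for f,(v0,v1,u0,u1) in (('s5',(170,205,295,335)),('s6',(170,205,295,335)),('top0',(175,215,325,370))):
    s=load(f);C=s['color'][v0:v1,u0:u1].astype(float);b,g,r=C[...,0],C[...,1],C[...,2]
    vv,uu=np.mgrid[v0:v1,u0:u1]
    wy=np.clip(np.minimum(r,g)-b-35,0,None); wr=np.clip(r-np.maximum(g,b)-30,0,None)*(g<130)
    wy[wr>wy]=0
    wr[wy>10]=0
    if f=='s6': wr[:, :18]=0
    for n,w,z in(('yellow',wy,.030),('red',wr,.028),('red',wr,.025)):
        # map every pixel to trimmer plane, weighted fit x over y
        P=np.array([np.r_[lx(pt(s,u,v,z=z)),w_] for u,v,w_ in zip(uu[w>0],vv[w>0],w[w>0])])
        m=np.average(P[:,:2],axis=0,weights=P[:,2]);print(f,n,z,len(P),m.round(1),'y range',P[:,1].min(),P[:,1].max())
E
```

```text
s5 yellow 0.03 31 [ 88.  -68.5] y range -88.6 -48.3
s5 red 0.028 28 [  53.2 -100.2] y range -115.7 -85.9
s5 red 0.025 28 [  55.6 -103.2] y range -118.8 -88.8
s6 yellow 0.03 34 [ 54.2 -70.8] y range -89.2 -49.3
s6 red 0.028 26 [  53.  -101.2] y range -115.7 -82.3
s6 red 0.025 26 [  55.5 -104.3] y range -118.8 -85.2
top0 yellow 0.03 29 [  0.2 -66.4] y range -88.6 -50.1
top0 red 0.028 21 [  55.3 -105.6] y range -116.1 -93.1
top0 red 0.025 21 [  56.  -105.9] y range -116.4 -93.4
```

```bash
python3 -m pendant '0 0 0 0 0 0 .05;0 0 0 0 0 0 .05;0 0 0 0 0 0 .05;0 0 0 0 0 0 .05'; python3 -c "
from h import *
loc()"; python3 -m pendant '.002 0 0 0 0 0 .046;.002 0 0 0 0 0 .042;0 0 0 0 0 0 .042;0 0 0 0 0 0 .042';python3 - <<'E'
from h import *
loc()
s=snap('side','s7');C=s['color'];a=C[165:215,265:335]; cv2.imwrite(f'pics/s7z.png',cv2.resize(a,None,fx=11,fy=11,interpolation=cv2.INTER_CUBIC))
E
```

```text
time: 7.53
eef_pos: [0.6035, -0.0072, 0.0373]
orientation: [0.718, -0.696, -0.002, 0.001]
force: [-7.5, 5.7, 0.3]
width: 0.569
t 7.5333 loc [0.0459 0.0109 0.0373] F [-7.34  5.89  0.26] w 0.0501
time: 7.87
eef_pos: [0.6038, -0.0115, 0.0373]
orientation: [0.718, -0.696, -0.002, 0.001]
force: [-6.2, 3.4, -0.7]
width: 0.476
t 7.8667 loc [0.046  0.0067 0.0373] F [-6.13  3.57 -0.7 ] w 0.0419
```

View pics/s7z.png

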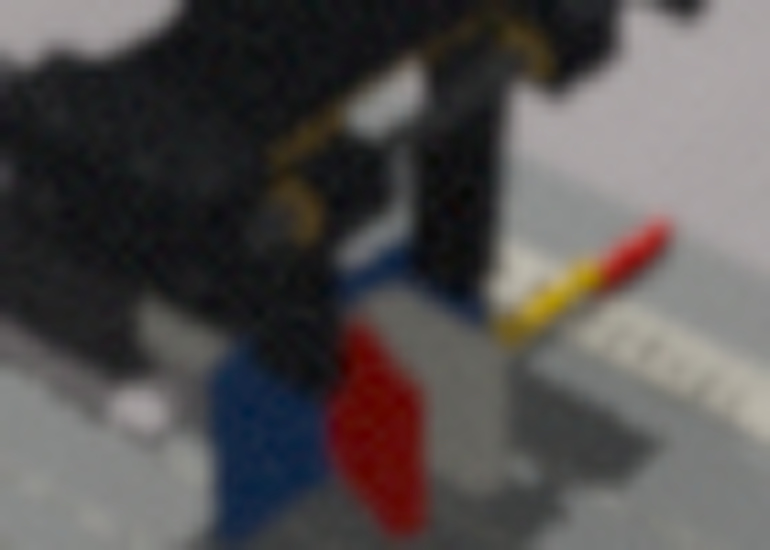

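```bash
python3 -m pendant '.0025 0 0 0 0 0 .039;.002 0 0 0 0 0 .035;.002 0 0 0 0 0 .031;0 0 0 0 0 0 .031;0 0 0 0 0 0 .031'; python3 -c "
from h import *
loc()"; python3 -m pendant '.0015 0 0 0 0 0 .028;.0015 0 0 0 0 0 .025;0 0 0 0 0 0 .02;0 0 0 0 0 0 0;0 0 0 0 0 0 0;0 0 0 0 0 0 0';python3 - <<'E'
from h import *
loc()
s=snap('side','s8');C=s['color'];a=C[165:215,265:335]; cv2.imwrite(f'pics/s8z.png',cv2.resize(a,None,fx=11,fy=11,interpolation=cv2.INTER_CUBIC))
E
```

```text
time: 8.33
eef_pos: [0.604, -0.0181, 0.0373]
orientation: [0.718, -0.696, -0.002, 0.001]
force: [-6.4, 3.6, -0.2]
width: 0.354
t 8.3333 loc [0.046  0.0001 0.0373] F [-6.32  3.81 -0.18] w 0.0312
time: 8.83
eef_pos: [0.6041, -0.0211, 0.0373]
orientation: [0.718, -0.696, -0.002, 0.001]
force: [-5.6, 2.9, -0.8]
width: 0.026
t 8.8333 loc [ 0.046  -0.003   0.0373] F [-5.47  3.06 -0.76] w 0.0023
```

View pics/s8z.png

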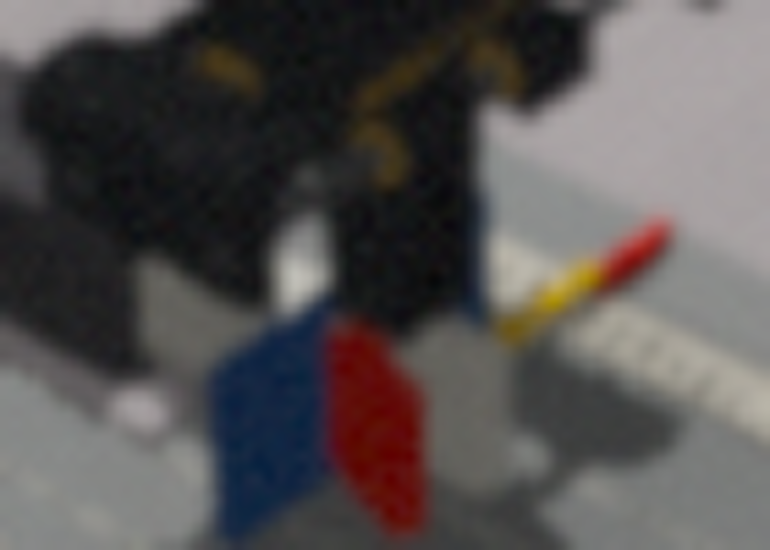

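```bash
python3 - <<'E'
from h import *
s=load('s8')
print(telemetry.get_state()['eef_pos'],telemetry.get_state()['joint_positions'])
def L(p):
    d=p[:2]-O; c,s_=np.cos(YAW),np.sin(YAW); return np.round(1000*np.array([c*d[0]+s_*d[1],-s_*d[0]+c*d[1],p[2]]),0).astype(int)
for n,u,v in(('finger low',390,315),('finger',400,250),('finger',400,200),('blue',260,420),('red',380,420),('red top',350,340),('bar',460,420),('bar top',440,330),('bed',700,500),('gap white',300,270),('blue top L',260,360),('tube',190,310)):
    uu,vv=265+u/11-.5,165+v/11-.5; print(n,L(pt(s,round(uu),round(vv))))
s=load('top0')
for u,v in((325,210),(318,204),(322,190),(318,155)): print('top',L(pt(s,u,v)))
E
```

```text
[ 0.60409339 -0.02117008  0.03732358] [-2.28794017e-01  6.54674322e-01  1.43061946e+00  3.72781715e-04
  1.05963253e+00  1.31124355e+00]
finger low [37 13 84]
finger [ 34  11 105]
finger [ 34  11 118]
blue [57 40 55]
red [28 27 63]
red top [51 13 70]
bar [25  3 50]
bar top [37 -4 71]
bed [-17 -42  18]
gap white [ 88 -10  58]
blue top L [58 37 74]
tube [105  13  49]
top [-22  -4  73]
top [ 0 16 66]
top [45  1 57]
top [157   5  67]
```

```bash
python3 - <<'E'
from h import *
def L(p):
    d=p[:2]-O; c,s_=np.cos(YAW),np.sin(YAW); return np.round(1000*np.array([c*d[0]+s_*d[1],-s_*d[0]+c*d[1],p[2]*1]),3).round(0)
def D(f,pts):
    s=load(f)
    for u,v in pts: 
        q=pt(s,u,v); d=q[:2]-O; print(f,u,v,L(q), round(q[2]*1000))
D('s1',[(341,177),(341,172),(341,165),(320,190),(320,195),(320,180)])
D('s2',[(339,200),(339,195),(339,190),(320,210),(320,215)])
D('side0',[(i,j) for i in (560,565,570,575) for j in (125,130,135,140,145)])
for f,c in(('s8',(140,240,250,350)),('s3',(140,240,250,370))):
    s=load(f);a=s['color'][c[0]:c[1],c[2]:c[3]];a=cv2.convertScaleAbs(a,alpha=2.2,beta=10);cv2.imwrite(f'pics/{f}b.png',cv2.resize(a,None,fx=6,fy=6,interpolation=cv2.INTER_CUBIC))
E
```

```text
s1 341 177 [-67. -25. 166.] 166
s1 341 172 [-65. -28. 179.] 179
s1 341 165 [-64. -27. 200.] 200
s1 320 190 [-64.  53. 170.] 170
s1 320 195 [ -0. -26.  73.] 73
s1 320 180 [-93.  88. 233.] 233
s2 339 200 [-67. -23.  93.] 93
s2 339 195 [-65. -25. 108.] 108
s2 339 190 [-62. -27. 121.] 121
s2 320 210 [-68.  56. 111.] 111
s2 320 215 [-67.  55.  94.] 94
side0 560 125 [ -304. -1378.  -179.] -179
side0 560 130 [ -313. -1374.  -200.] -200
side0 560 135 [ -321. -1374.  -223.] -223
side0 560 140 [-448. -416.  245.] 245
side0 560 145 [-408. -788.   37.] 37
side0 565 125 [-432. -519.  237.] 237
side0 565 130 [-450. -414.  275.] 275
side0 565 135 [-454. -416.  262.] 262
side0 565 140 [-458. -420.  248.] 248
side0 565 145 [-422. -786.   44.] 44
side0 570 125 [-458. -390.  303.] 303
side0 570 130 [-459. -418.  277.] 277
side0 570 135 [-464. -421.  263.] 263
side0 570 140 [ -369. -1365.  -227.] -227
side0 570 145 [-435. -790.   48.] 48
side0 575 125 [-468. -392.  305.] 305
side0 575 130 [ -370. -1369.  -176.] -176
side0 575 135 [ -379. -1366.  -197.] -197
side0 575 140 [ -387. -1371.  -222.] -222
side0 575 145 [-449. -792.   52.] 52
```

View pics/s8b.png

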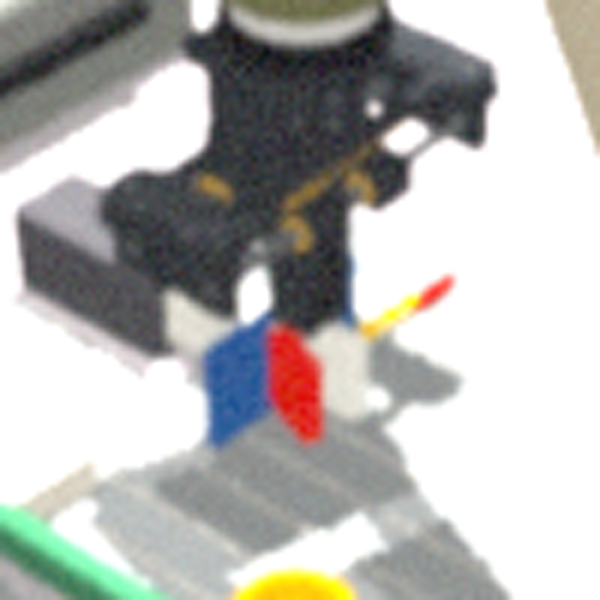

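View pics/s3b.png

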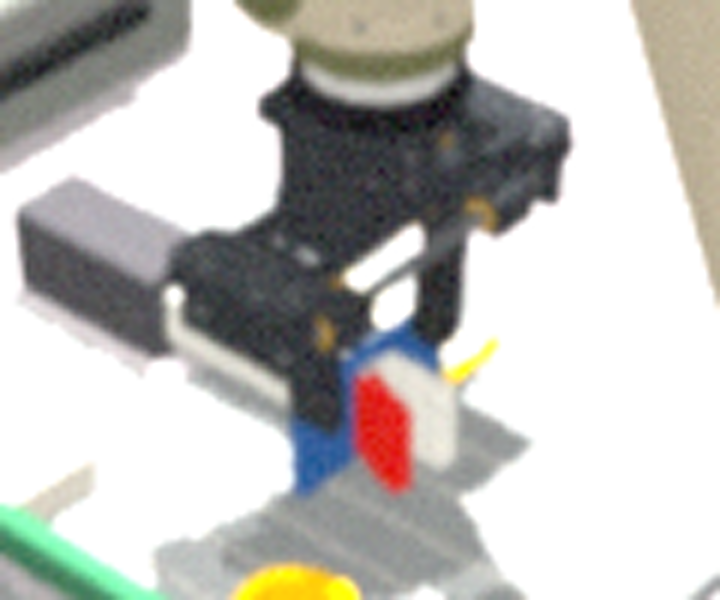

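```bash
python3 -m pendant '-.004 0 0 0 0 0 .02;-.004 0 0 0 0 0 .04;-.004 0 0 0 0 0 .066;0 0 0 0 0 0 .066;0 0 0 0 0 0 .066;0 0 0 0 0 0 .066;0 0 0 0 0 0 .066'; python3 -c "
from h import *
loc();go(.0455,.009,.003)
s=snap('side','s9');a=s['color'][150:240,250:350];cv2.imwrite(f'pics/s9b.png',cv2.resize(cv2.convertScaleAbs(a,alpha=1.7,beta=10),None,fx=6,fy=6,interpolation=cv2.INTER_CUBIC))"
```

```text
time: 9.47
eef_pos: [0.604, -0.0111, 0.0375]
orientation: [0.718, -0.696, -0.0, 0.002]
force: [-7.0, -5.9, -0.6]
width: 0.513
t 9.4667 loc [0.0462 0.0071 0.0375] F [-7.13 -5.65 -0.57] w 0.0452
target [ 0.6032 -0.0091  0.003 ] shift(desired axes) [-0.0019  0.0007  0.0345] rotvec [ 0.0027 -0.0017  0.0004] len 0.035
```

View pics/s9b.png

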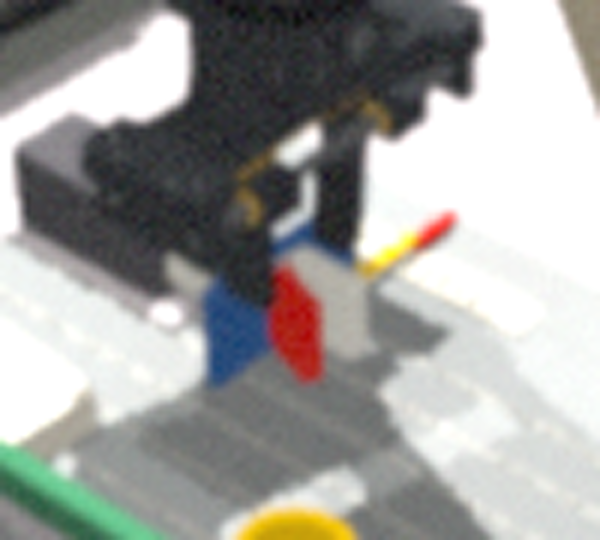

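```bash
python3 -m pendant '-.002 0 0 0 0 0 .066;0 0 0 0 0 0 .066;0 0 0 0 0 0 .066;0 0 0 0 0 0 .066'; python3 -c "
from h import *
loc();go(.0455,.009,.003)"
```

```text
time: 9.85
eef_pos: [0.604, -0.0082, 0.0376]
orientation: [0.717, -0.697, -0.001, 0.001]
force: [-7.0, -1.4, -0.4]
width: 0.751
t 9.85 loc [0.0463 0.0099 0.0376] F [-7.   -1.16 -0.43] w 0.0661
target [ 0.6032 -0.0091  0.003 ] shift(desired axes) [0.0009 0.0008 0.0346] rotvec [ 0.0023 -0.     -0.0006] len 0.035
```

Open around the bar now. I'll go down about 35 mm while keeping contact, because the depth images show the fingertips about 40 mm higher than the reported TCP.

```bash
python3 -m pendant '0 0 .004 0 0 0 .066;0 0 .004 0 0 0 .066;0 0 0 0 0 0 .066;0 0 0 0 0 0 .066'; python3 -c "
from h import *
loc()";  python3 -m pendant '0 0 .004 0 0 0 .066;0 0 .004 0 0 0 .066;0 0 .004 0 0 0 .066;0 0 0 0 0 0 .066;0 0 0 0 0 0 .066'; python3 -c "
from h import *
loc()
s=snap('side','s10');a=s['color'][150:240,250:350];cv2.imwrite(f'pics/s10b.png',cv2.resize(cv2.convertScaleAbs(a,alpha=1.7,beta=10),None,fx=6,fy=6,interpolation=cv2.INTER_CUBIC))"
```

```text
time: 10.18
eef_pos: [0.6041, -0.0081, 0.0296]
orientation: [0.717, -0.697, -0.001, 0.001]
force: [-5.5, -1.1, 1.1]
width: 0.751
t 10.1833 loc [0.0464 0.01   0.0296] F [-5.52 -0.92  1.11] w 0.0662
time: 10.6
eef_pos: [0.604, -0.008, 0.0175]
orientation: [0.717, -0.697, -0.001, 0.001]
force: [-6.5, -1.0, 0.0]
width: 0.749
t 10.6 loc [0.0463 0.0101 0.0175] F [-6.49 -0.76  0.04] w 0.066
```

View pics/s10b.png

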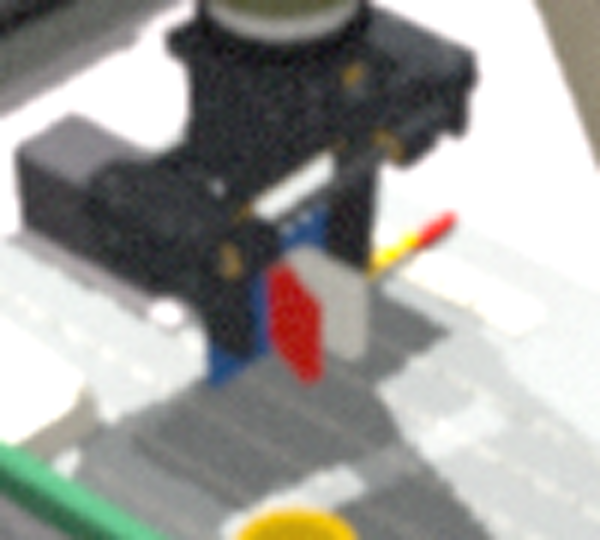

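```bash
python3 -m pendant '0 0 .004 0 0 0 .066;0 0 .004 0 0 0 .066;0 0 .004 0 0 0 .066;0 0 0 0 0 0 .066;0 0 0 0 0 0 .066'; python3 -c "
from h import *
loc()
s=snap('side','s11');a=s['color'][150:240,250:350];cv2.imwrite(f'pics/s11b.png',cv2.resize(cv2.convertScaleAbs(a,alpha=1.7,beta=10),None,fx=6,fy=6,interpolation=cv2.INTER_CUBIC))
def L(u,v):
    p=pt(s,u,v);d=p[:2]-O; c,s_=np.cos(YAW),np.sin(YAW); print(u,v,np.round(1000*np.array([c*d[0]+s_*d[1],-s_*d[0]+c*d[1],p[2]])))
for v in range(200,216,2): L(288,v)"
```

```text
time: 11.07
eef_pos: [0.604, -0.008, 0.0055]
orientation: [0.717, -0.697, -0.001, 0.001]
force: [-5.7, -0.8, -0.7]
width: 0.748
t 11.0667 loc [0.0463 0.0101 0.0055] F [-5.67 -0.63 -0.73] w 0.0659
288 200 [ 22.  75. 106.]
288 202 [35. 62. 85.]
288 204 [35. 62. 78.]
288 206 [39. 58. 66.]
288 208 [39. 58. 59.]
288 210 [38. 60. 55.]
288 212 [42. 56. 43.]
288 214 [58. 41. 16.]
```

View pics/s11b.png

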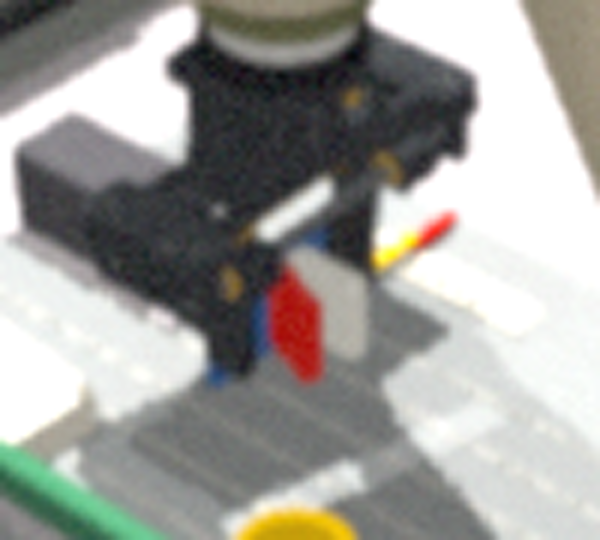

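```bash
python3 -m pendant '0 0 0 0 0 0 .05;0 0 0 0 0 0 .05;0 0 0 0 0 0 .05;0 0 0 0 0 0 .05'; python3 -c "
from h import *
loc()"; python3 -m pendant '.002 0 0 0 0 0 .046;.002 0 0 0 0 0 .042;0 0 0 0 0 0 .042;0 0 0 0 0 0 .042';python3 - <<'E'
from h import *
loc()
s=snap('side','s12');a=s['color'][150:240,250:350];cv2.imwrite(f'pics/s12b.png',cv2.resize(cv2.convertScaleAbs(a,alpha=1.7,beta=10),None,fx=6,fy=6,interpolation=cv2.INTER_CUBIC))
E
```

```text
time: 11.45
eef_pos: [0.6037, -0.007, 0.0053]
orientation: [0.718, -0.696, -0.002, 0.001]
force: [-7.4, 4.1, 0.9]
width: 0.566
t 11.45 loc [0.046  0.0111 0.0053] F [-7.29  4.3   0.94] w 0.0499
time: 11.78
eef_pos: [0.6039, -0.0113, 0.0054]
orientation: [0.718, -0.696, -0.001, 0.001]
force: [-5.8, 3.0, 0.3]
width: 0.477
t 11.7833 loc [0.0461 0.0069 0.0054] F [-5.67  3.14  0.33] w 0.042
```

View pics/s12b.png

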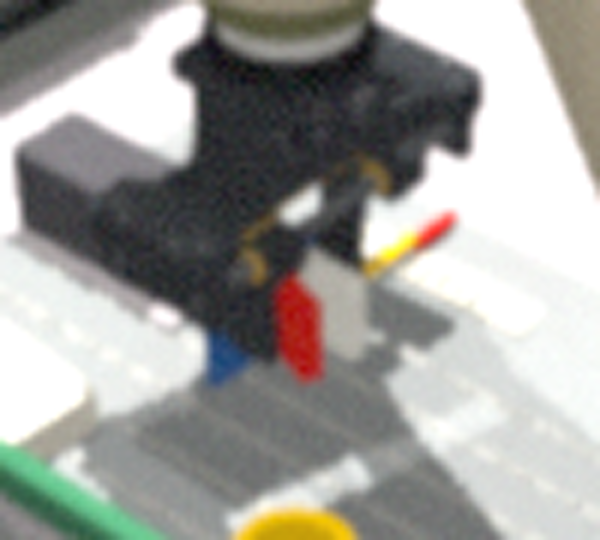

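```bash
python3 -m pendant '.002 0 0 0 0 0 .038;.002 0 0 0 0 0 .034;0 0 0 0 0 0 .034;0 0 0 0 0 0 .034'; python3 -c "
from h import *
loc()"; python3 -m pendant '.0015 0 0 0 0 0 .030;.001 0 0 0 0 0 .027;0 0 0 0 0 0 .027;0 0 0 0 0 0 .027';python3 - <<'E'
from h import *
loc()
s=snap('side','s13');a=s['color'][150:240,250:350];cv2.imwrite(f'pics/s13b.png',cv2.resize(cv2.convertScaleAbs(a,alpha=1.7,beta=10),None,fx=6,fy=6,interpolation=cv2.INTER_CUBIC))
E
```

```text
time: 12.17
eef_pos: [0.6039, -0.0149, 0.0053]
orientation: [0.718, -0.696, -0.002, 0.001]
force: [-6.9, 5.3, 0.6]
width: 0.388
t 12.1667 loc [0.046  0.0032 0.0053] F [-6.75  5.5   0.63] w 0.0341
time: 12.5
eef_pos: [0.6039, -0.0171, 0.0053]
orientation: [0.718, -0.696, -0.002, 0.0]
force: [-7.1, 6.0, -0.3]
width: 0.305
t 12.5 loc [0.0459 0.001  0.0053] F [-6.88  6.25 -0.25] w 0.0269
```

View pics/s13b.png

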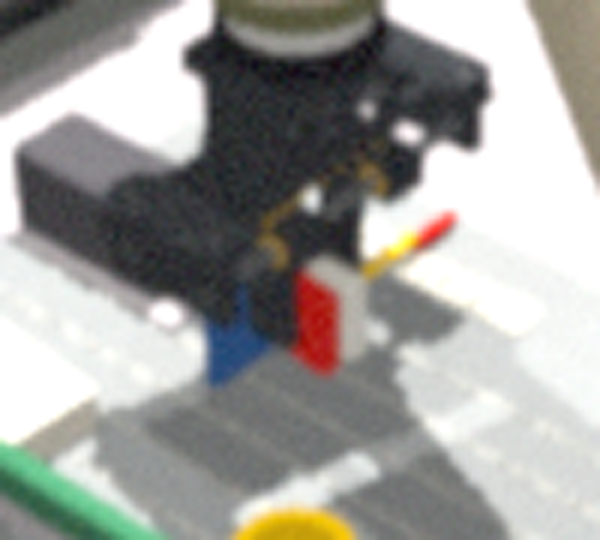

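Closing works: the lever is nearly parallel to the bar and the pointer is still on the mark line. Now the full squeeze.

```bash
python3 -m pendant '.0015 0 0 0 0 0 .024;.0005 0 0 0 0 0 .015;0 0 0 0 0 0 0;0 0 0 0 0 0 0;0 0 0 0 0 0 0;0 0 0 0 0 0 0'; python3 - <<'E'
from h import *
loc()
s=snap('side','s14');a=s['color'][150:240,250:350];cv2.imwrite(f'pics/s14b.png',cv2.resize(cv2.convertScaleAbs(a,alpha=1.7,beta=10),None,fx=6,fy=6,interpolation=cv2.INTER_CUBIC))
a=s['color'][170:205,295:335];cv2.imwrite(f'pics/s14z.png',cv2.resize(a,None,fx=16,fy=16,interpolation=cv2.INTER_CUBIC))
E
```

```text
time: 13.05
eef_pos: [0.6038, -0.0183, 0.0053]
orientation: [0.718, -0.696, -0.002, 0.0]
force: [-6.0, 9.8, 0.4]
width: 0.264
t 13.05 loc [ 0.0458 -0.0002  0.0053] F [-5.73 10.03  0.41] w 0.0232
```

View pics/s14b.png

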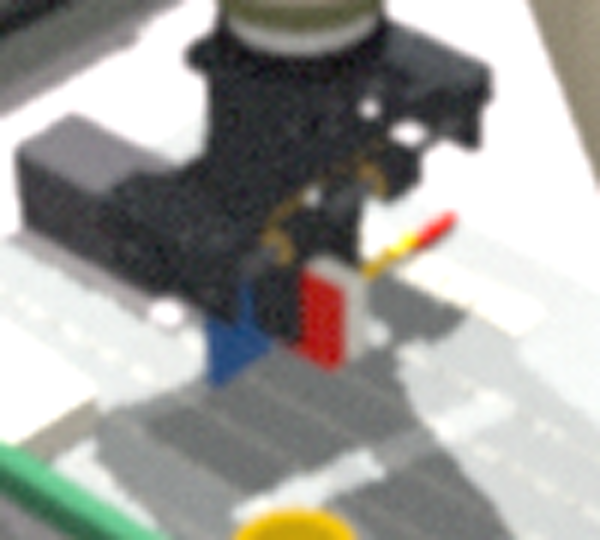

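View pics/s14z.png

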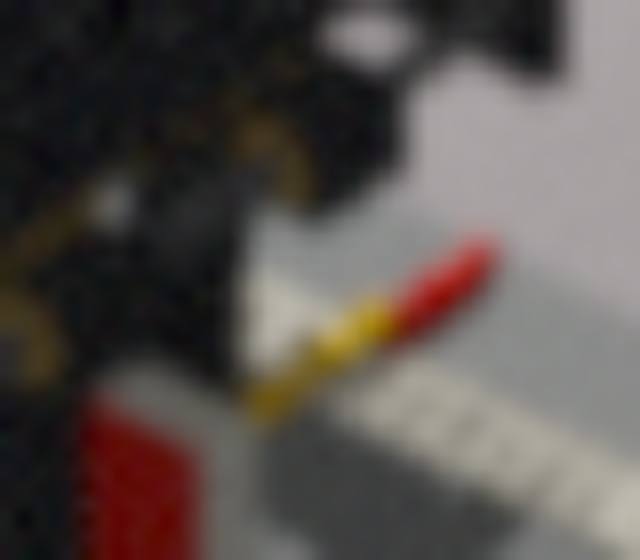

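```bash
python3 -m pendant '-.001 0 0 0 0 0 0;-.0005 0 0 0 0 0 0;0 0 0 0 0 0 0;0 0 0 0 0 0 0;0 0 0 0 0 0 0;0 0 0 0 0 0 0'; python3 - <<'E'
from h import *
loc()
def lx(p):
    d=p[:2]-O; c,s_=np.cos(YAW),np.sin(YAW); return 1000*np.array([c*d[0]+s_*d[1],-s_*d[0]+c*d[1]])
s=snap('side','s15');a=s['color'][150:240,250:350];cv2.imwrite(f'pics/s15b.png',cv2.resize(cv2.convertScaleAbs(a,alpha=1.7,beta=10),None,fx=6,fy=6,interpolation=cv2.INTER_CUBIC))
v0,v1,u0,u1=170,200,308,335
for f in('s6','s15'):
    s=load(f);C=s['color'][v0:v1,u0:u1].astype(float);b,g,r=C[...,0],C[...,1],C[...,2];vv,uu=np.mgrid[v0:v1,u0:u1]
    wy=np.clip(np.minimum(r,g)-b-35,0,None); wr=np.clip(r-np.maximum(g,b)-30,0,None)*(g<130)
    wy[wr>wy]=0; wr[wy>10]=0
    for n,w,z in(('y',wy,.03),('r',wr,.028)):
        P=np.array([np.r_[lx(pt(s,u,v,z=z)),q] for u,v,q in zip(uu[w>0],vv[w>0],w[w>0])]);print(f,n,np.average(P[:,:2],axis=0,weights=P[:,2]).round(1))
E
```

```text
time: 13.6
eef_pos: [0.6038, -0.0183, 0.0053]
orientation: [0.718, -0.696, -0.002, 0.001]
force: [-7.1, 1.6, 0.1]
width: 0.266
t 13.6 loc [ 0.0459 -0.0002  0.0053] F [-7.01  1.83  0.09] w 0.0234
s6 y [ 54.2 -70.8]
s6 r [  53.  -101.2]
s15 y [ 54.6 -72.7]
s15 r [  53.1 -100.6]
```

View pics/s15b.png

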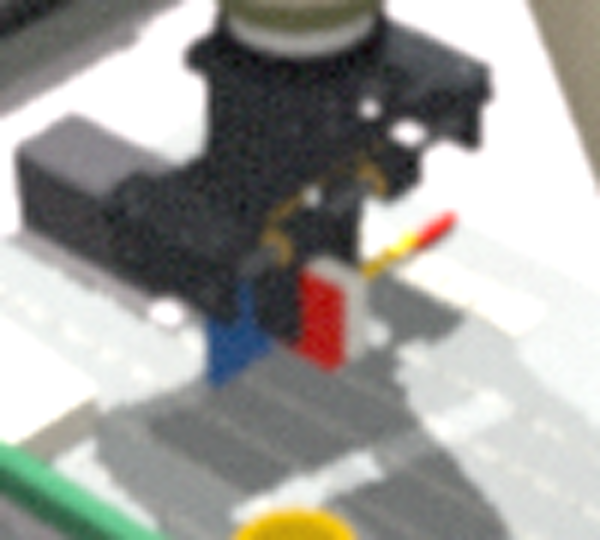

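```bash
python3 -c "
from h import *
loc(); print(order.close_job())"
```

```text
t 13.65 loc [ 0.0458 -0.0001  0.0052] F [-6.99  2.53  0.64] w 0.023
the job is handed in; nothing more can be done
None
```

I handed the job in at 13.65 s with the leg held at the mark, the lever squeezed shut and the fingers still gripping. The hand-in gave no verdict.

- **Home:** I pushed the leg in until it seated. The force jumped from about 7 N to 24 N while the tool stopped advancing, and the lever was still open.
- **At the mark:** I let the spring bring the leg out about 34 mm, until the pointer was in line with the red mark.
- **Shutting the lever:** My first squeeze closed on nothing. The fingertips were really about 40 mm above the reported tool position, so they passed over the top of the bar. The leg stayed at the mark and the lever stayed open. I reopened, went down about 32 mm along the plate without letting go of the leg, and squeezed again.

**Last checks:**
- **Grip:** the fingers stopped at about 23 mm, close to the 24 mm width of the bar and closed lever. In the picture the lever lies along the bar.
- **Hold:** the fingers hold the leg with about 7 N along its axis and 2–3 N sideways.
- **Pointer:** the side camera puts it 1.5 mm from the mark. The first top view suggests it is within about 1 mm, but on the other side of the mark. Both are inside the 4 mm allowed.
- **Mark and bystanders:** the mark's measured position did not change. The card stack and tape roll look unmoved in the side pictures. I did not measure the other bystanders, and the tool was well clear of them throughout.

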